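# Clip the texture rods into the carrying rack and bolt it

## Robot

A 6-joint arm with a two-finger parallel gripper is mounted at the origin on a cart in front of the work surface, level with it; the furniture and walls round the work are solid. World frame = base frame: x ahead of the robot, y to its left, z up, the work surface at z = 0. Lengths are in m, angles in rad, forces in N, time in s.
With the tool pointing down it reaches from about 0.35 to 0.85 m from the base axis. Payload 8.1 kg.
Tool frame: the origin (TCP) lies on the mounting face of the last link; the fingertips stand 173 mm ahead of it and the grasp point (between the pads) lies 155 mm ahead of it (hold_point_z is the z of the grasp point in the tool frame, in m); z points along the fingers, y is the line along which they close (so a half turn about z gives the same grasp; the last joint's range is limited). The gripper opens to 85 mm and grips with 20 to 120 N. Pads are 22 mm wide; open, the fingers measure 114 mm over their backs; the gripper's body (76 mm by 85 mm) begins 54 mm behind the grasp point. The pads swing forward as they close: fully open they stand 13 mm farther back than shut.
Start: joints at [-1.193, 0.13, 1.488, -0, 1.523, -0.085], TCP at [0.268, -0.537, 0.405] pointing down, gripper open.
Joint ranges: [-2.96, 2.96], [-0.89, 2.26], [0.02, 2.5], [-1.34, 4.48], [0, 2.73], [-2.66, 2.66]. Speed limits (rad/s): [2.39, 2.39, 2.79, 3.14, 3.14, 3.14].

## Interface

Orientations are given as [roll, pitch, yaw] about the fixed x, y, z axes, in that order (R = Rz(yaw) Ry(pitch) Rx(roll)).
In Python, from station import observe, camera, hand_in, hold_point_z gives the robot as it stands. The module is installed in compiled form; this text tells all that it offers.
- The arm moves only by the shell command python3 -m handwheel 'ROWS' [FORCE]. ROWS is JSON, a list that holds one entry, the list of rows, each a list of 7 numbers: the turn, a rotation vector about the world's x, y, z in degrees, then the shift along the world's x, y, z in mm, then the finger opening in mm, from 0 to 85.4. In form: [[[rx, ry, rz, dx, dy, dz, fingers], ...]]. A call has 1 to 12 rows; each row is the pose to reach, as a shift and turn from the pose commanded when the call began; what a row does not reach only later rows make up. A row lasts 1/8 s, in which the tool goes at most 62.5 mm and 10.7 degrees, less where a joint would pass 70% of its speed; a pose out of reach is approached as far as the arm can. A call with a gripper value outside its range is refused whole. The fingers move at their own pace and stop on an object; FORCE is the grip in N (left out, the last holds). Time passes only in rows, so rows that repeat a pose let the fingers close. It gives the time, the measured TCP pose, the force, the opening and the grip force at its end, in the units of the state.
- observe(): the state, without advancing time (a new reading comes with each control period).
- camera(name): name is "scene" or "top"; returns a dict with "image" (480x640x3 uint8, blue, green, red), "fx", "fy", "cx", "cy" (pixels), "k1" (the pictures are not rectified: a ray, as slopes to the right and down, at radius r is drawn at 1 + k1 r^2 times it, then the intrinsics apply), "R" (3x3) and "t" (3): a world point X has camera coordinates R X + t. Camera axes: x right, y down, z forward; pixel columns grow to the right and rows downward; lengths in m; the calibration is good to about 2 mm. A picture is of the moment at which its call begins. There is no depth.
- hand_in(): hands the job in; it is judged then, once.
The state is a dict: "t": time; "qpos": joint angles; "joint_vel": joint speeds; "tau": joint torques, N m; "tcp_pos": TCP position; "tool_rot": TCP orientation; "contact_force": force on the tool from outside, world axes, zero at the start; "wrist_torque": the same for the moment, N m; "gripper_width": opening from 0.0 (shut) to 1.0 (fully open); "finger_force": force on a finger pad.
Only numpy, scipy, OpenCV 4.12 (cv2) and the standard library are available. Lean on these libraries where they do the work, as an engineer would, in place of code of your own. Each camera call takes 0.05 s, during which the arm holds its last target. There are 200 camera calls.

## Task

Put the clay texture rods away in the wooden carrying rack, which stands empty and bolted: turn the bolt's red-knobbed handle up out of its notch, draw the bolt fully back, and push every rod lying on the worktop down past the blue sprung jaw of a clip of its own until it sits fully home (any rod may go in any clip). When all of them are in, slide the bolt fully across again so that its tongues lie over the rod ends, and turn its handle all the way down into the notch; leave the other things on the worktop where they are.

Things in the scene. Friction and masses are not known exactly. Their poses are not given: they have to be found in the camera images.
- rod_green_mid (a point): Centre of a loose wooden texture rod for clay: round barrel 24 mm in diameter, 106 mm long, with dark carved bands, and a square green block (26 x 26 x 13 mm) on each end, so it does not roll; 130 mm over all, 80 g. 13 mm above the surface when lying flat. x runs along the rod, both ends alike. Grip it across the middle of the barrel. May be absent.
- rod_yellow_mid (a point): Centre of a loose wooden texture rod for clay: round barrel 24 mm in diameter, 106 mm long, with dark carved bands, and a square yellow block (26 x 26 x 13 mm) on each end, so it does not roll; 130 mm over all, 80 g. 13 mm above the surface when lying flat. x runs along the rod, both ends alike. Grip it across the middle of the barrel. May be absent.
- rod_white_mid (a point): Centre of a loose wooden texture rod for clay: round barrel 24 mm in diameter, 106 mm long, with dark carved bands, and a square white block (26 x 26 x 13 mm) on each end, so it does not roll; 130 mm over all, 80 g. 13 mm above the surface when lying flat. x runs along the rod, both ends alike. Grip it across the middle of the barrel. May be absent.
- rack_clip0 (a point): Centre of a fully seated rod in the nearest clip of the rack, 60 mm above the worktop. The rod lies along this point's y; x points from clip to clip away from the robot (66 mm apart), z up. It is held by two forks, each 12 mm wide, 40 mm either side of this point along y; between them is free space for fingers, but for a thin shaft 24 mm lower on the +x side.
- rack_clip1 (a point): Centre of a fully seated rod in the middle clip of the rack, 60 mm above the worktop. The rod lies along this point's y; x points from clip to clip away from the robot (66 mm apart), z up. Each fork has a fixed aluminium cheek with flared top on the -x side, a floor, and a blue sprung hinged jaw on the +x side whose nose closes over the rod.
- rack_clip2 (a point): Centre of a fully seated rod in the farthest clip of the rack, 60 mm above the worktop. The rod lies along this point's y; x points from clip to clip away from the robot (66 mm apart), z up. In every clip a rod laid on top rests about 20 mm too high; pushed straight down (5 to 15 N) it swings the jaw aside, which snaps back over it.
- rack_knob (a point): Centre of the smooth red barrel-shaped knob on the end of the bolt's handle, 20 mm in diameter and 22 mm long along the rack's x, 56 mm from the pivot; the stem is an 8 mm steel rod. Pinch it from above by its flat ends (fingers closing along the rack's x); it then turns easily between the fingers as the handle is raised or lowered. Its orientation turns with the handle.
- rack_pivot (a point): Where the stem meets the handle's axis, 81 mm above the worktop. It travels with the bolt; its axes are those of the rack (as for the clips) and the handle turns about its x. The bolt runs along the rack's x, 88 mm to the +y side of the clip centres.
- rack_bolt (a joint): Travel of the steel barrel bolt, m: 0 drawn back, 0.035 fully across against its stop, where it starts. Slides along the rack's +x (away from the robot), friction about 2 N, stays where left. Its three flat tongues lie beside the clips when drawn back, over the rod ends (5 mm clear of a seated rod) when across; a rod not fully down blocks them.
- rack_handle (a joint): Angle of the bolt's handle, rad: 0 upright, 1.56 level, pointing to the rack's +y; stays where left (2 N at the knob moves it). Starts down in an 18 mm wide notch in a rail (14 to 22 mm out from the pivot, top 13 mm above it). The bolt can slide only with the handle raised to below 0.6; the handle goes down again only when the bolt is fully across.
- wood_rib: Wooden throwing rib, 58 x 109 x 8 mm, lying loose; to be left alone. Origin at the centre of its underside.
- ring_cutter: Metal ring cutter, 67 mm in diameter, 22 mm high, loose; to be left alone. Origin at the centre of its underside.
- rubber_kidney: Red rubber kidney, 52 x 100 x 8 mm, loose; to be left alone. Origin at the centre of its underside.
- rod_green: The same rod with green ends; origin at the centre of its underside (13 mm below its centre when flat). May be absent.
- rod_yellow: The same rod with yellow ends; origin at the centre of its underside (13 mm below its centre when flat). May be absent.
- rod_white: The same rod with white ends; origin at the centre of its underside (13 mm below its centre when flat). May be absent.

How it is judged:
On the way, in this order (a step that is already met when the one before it is completed fails the run):
1. the bolt is drawn back (value of joint rack_bolt below 0.008 m), for 0.2 s.
2. every rod sits fully home in a clip, with the bolt still drawn back (((distance between rod_green_mid and rack_clip0 below 0.01 m and z of rod_green_mid in the frame of rack_clip0 between -0.004 and 0.004 m and angle between the x axis of rod_green_mid and the y axis of rack_clip0, either way round below 0.12 rad) or (distance between rod_green_mid and rack_clip1 below 0.01 m and z of rod_green_mid in the frame of rack_clip1 between -0.004 and 0.004 m and angle between the x axis of rod_green_mid and the y axis of rack_clip1, either way round below 0.12 rad) or (distance between rod_green_mid and rack_clip2 below 0.01 m and z of rod_green_mid in the frame of rack_clip2 between -0.004 and 0.004 m and angle between the x axis of rod_green_mid and the y axis of rack_clip2, either way round below 0.12 rad)) and ((distance between rod_yellow_mid and rack_clip0 below 0.01 m and z of rod_yellow_mid in the frame of rack_clip0 between -0.004 and 0.004 m and angle between the x axis of rod_yellow_mid and the y axis of rack_clip0, either way round below 0.12 rad) or (distance between rod_yellow_mid and rack_clip1 below 0.01 m and z of rod_yellow_mid in the frame of rack_clip1 between -0.004 and 0.004 m and angle between the x axis of rod_yellow_mid and the y axis of rack_clip1, either way round below 0.12 rad) or (distance between rod_yellow_mid and rack_clip2 below 0.01 m and z of rod_yellow_mid in the frame of rack_clip2 between -0.004 and 0.004 m and angle between the x axis of rod_yellow_mid and the y axis of rack_clip2, either way round below 0.12 rad)) and ((distance between rod_white_mid and rack_clip0 below 0.01 m and z of rod_white_mid in the frame of rack_clip0 between -0.004 and 0.004 m and angle between the x axis of rod_white_mid and the y axis of rack_clip0, either way round below 0.12 rad) or (distance between rod_white_mid and rack_clip1 below 0.01 m and z of rod_white_mid in the frame of rack_clip1 between -0.004 and 0.004 m and angle between the x axis of rod_white_mid and the y axis of rack_clip1, either way round below 0.12 rad) or (distance between rod_white_mid and rack_clip2 below 0.01 m and z of rod_white_mid in the frame of rack_clip2 between -0.004 and 0.004 m and angle between the x axis of rod_white_mid and the y axis of rack_clip2, either way round below 0.12 rad)) and value of joint rack_bolt below 0.015 m), for 0.2 s.
3. the bolt is fully across (value of joint rack_bolt above 0.029 m), for 0.2 s.
4. the handle is down in the notch (value of joint rack_handle above 1.3 rad), for 0.2 s.
At the end, for the whole second after the job is handed in: Every rod present is at rest in a clip (centre within 10 mm of the clip's seat point and within 4 mm of its height, rod within 0.12 rad of the clip's direction), the bolt is more than 29 mm across and its handle is turned down past 1.3 rad (((distance between rod_green_mid and rack_clip0 below 0.01 m and z of rod_green_mid in the frame of rack_clip0 between -0.004 and 0.004 m and angle between the x axis of rod_green_mid and the y axis of rack_clip0, either way round below 0.12 rad) or (distance between rod_green_mid and rack_clip1 below 0.01 m and z of rod_green_mid in the frame of rack_clip1 between -0.004 and 0.004 m and angle between the x axis of rod_green_mid and the y axis of rack_clip1, either way round below 0.12 rad) or (distance between rod_green_mid and rack_clip2 below 0.01 m and z of rod_green_mid in the frame of rack_clip2 between -0.004 and 0.004 m and angle between the x axis of rod_green_mid and the y axis of rack_clip2, either way round below 0.12 rad)) and ((distance between rod_yellow_mid and rack_clip0 below 0.01 m and z of rod_yellow_mid in the frame of rack_clip0 between -0.004 and 0.004 m and angle between the x axis of rod_yellow_mid and the y axis of rack_clip0, either way round below 0.12 rad) or (distance between rod_yellow_mid and rack_clip1 below 0.01 m and z of rod_yellow_mid in the frame of rack_clip1 between -0.004 and 0.004 m and angle between the x axis of rod_yellow_mid and the y axis of rack_clip1, either way round below 0.12 rad) or (distance between rod_yellow_mid and rack_clip2 below 0.01 m and z of rod_yellow_mid in the frame of rack_clip2 between -0.004 and 0.004 m and angle between the x axis of rod_yellow_mid and the y axis of rack_clip2, either way round below 0.12 rad)) and ((distance between rod_white_mid and rack_clip0 below 0.01 m and z of rod_white_mid in the frame of rack_clip0 between -0.004 and 0.004 m and angle between the x axis of rod_white_mid and the y axis of rack_clip0, either way round below 0.12 rad) or (distance between rod_white_mid and rack_clip1 below 0.01 m and z of rod_white_mid in the frame of rack_clip1 between -0.004 and 0.004 m and angle between the x axis of rod_white_mid and the y axis of rack_clip1, either way round below 0.12 rad) or (distance between rod_white_mid and rack_clip2 below 0.01 m and z of rod_white_mid in the frame of rack_clip2 between -0.004 and 0.004 m and angle between the x axis of rod_white_mid and the y axis of rack_clip2, either way round below 0.12 rad)) and value of joint rack_bolt above 0.029 m and value of joint rack_handle above 1.3 rad and linear speed of each of rod_green, rod_yellow, rod_white below 0.02 m/s); the robot touches nothing.
It fails at once if the wooden rib is moved more than 3 cm (distance of wood_rib from where it was at the start of the episode above 0.03 m).
It fails at once if the ring cutter is moved more than 3 cm (distance of ring_cutter from where it was at the start of the episode above 0.03 m).
It fails at once if the rubber kidney is moved more than 3 cm (distance of rubber_kidney from where it was at the start of the episode above 0.03 m).
Of rod_green, rod_yellow, rod_white only 2 to 3 are there at a start; the rules pass over those that are not, and their reading is None.
At some moment in a run one of rod_green, rod_yellow, rod_white may be knocked a few centimetres aside while the robot is not near it.
Once in a run the grip may slacken for a moment while it holds something.
It also fails if it takes over 210 s, if anything falls off the work surface, if the arm or the gripper's body presses on something with over 40 N, if the wrist force passes 120 N, or if a joint passes its speed limit or range.

## Working session

There is one attempt and no reset: what is moved stays moved. The work goes in short steps, Python scripts to look and compute and a shell command to move; the robot and the scene stay as the last step left them, time stands still between calls to the robot, and variables do not carry over. Pictures are saved under pics/ and viewed, at most 14 in all, crops included, and the job is handed in when it is done.

```bash
mkdir -p pics
cat > h.py <<'E'
import numpy as np, cv2
from station import observe, camera
def cam(n,save=None):
    c=camera(n)
    if save: cv2.imwrite('pics/'+save,c['image'])
    return c
def ray(c,u,v):
    xd=np.array([(u-c['cx'])/c['fx'],(v-c['cy'])/c['fy']]); x=xd.copy()
    for _ in range(20): x=xd/(1+c['k1']*(x@x))
    R=np.array(c['R']);t=np.array(c['t'])
    return -R.T@t, R.T@np.array([x[0],x[1],1.])
def at(c,u,v,z):
    o,d=ray(c,u,v); return o+d*(z-o[2])/d[2]
def proj(c,X):
    p=np.array(c['R'])@np.array(X)+np.array(c['t']); x=p[:2]/p[2]; x=x*(1+c['k1']*(x@x))
    return np.array([c['fx']*x[0]+c['cx'],c['fy']*x[1]+c['cy']])
def tri(c1,p1,c2,p2):
    o1,d1=ray(c1,*p1);o2,d2=ray(c2,*p2)
    s=np.linalg.lstsq(np.c_[d1,-d2],o2-o1,rcond=None)[0]
    a=o1+s[0]*d1;b=o2+s[1]*d2
    return (a+b)/2,np.linalg.norm(a-b)
E
python3 - <<'E'
from h import *
for n in('top','scene'):
    c=cam(n,n+'0.png'); print(n,-np.array(c['R']).T@c['t'],c['fx'])
print(observe())
E
```

```text
top [0.3789565  0.02614434 1.3279697 ] 578.9023486716328
scene [-0.07724144  0.47034719  1.00515274] 487.9622956361788
{'t': 0.1, 'qpos': array([-1.19340610e+00,  1.31084747e-01,  1.48920056e+00, -2.13556361e-06,
        1.52300659e+00, -8.54039878e-02]), 'joint_vel': array([-0.00097517, -0.00427076, -0.0029653 , -0.00216619, -0.00040213,
       -0.00160352]), 'tau': array([ 2.51400397e-04, -5.70953035e+01, -5.01942587e+01, -5.76714160e-05,
        8.18821922e-03, -5.14190248e-06]), 'tcp_pos': array([ 0.26780774, -0.536675  ,  0.40373305]), 'tool_rot': array([-3.13989942e+00, -1.42820283e-04,  4.62794200e-01]), 'contact_force': array([ 0.29130038, -0.24873641, -0.52121474]), 'wrist_torque': array([-0.01220882,  0.0237518 , -0.05191503]), 'finger_force': 0.0, 'gripper_width': 1.001082517595027}
```

View pics/top0.png

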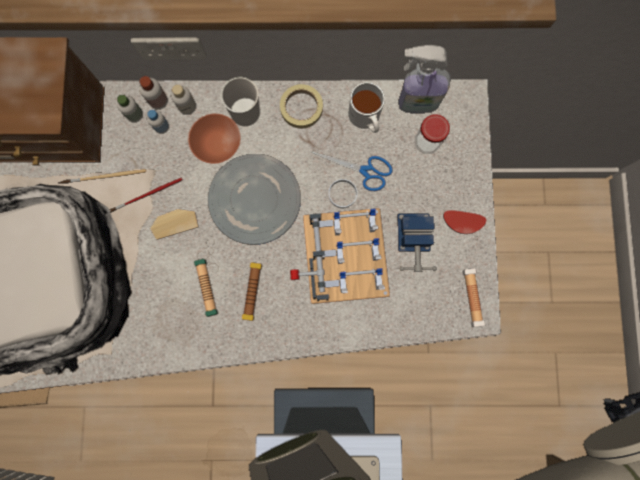

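View pics/scene0.png

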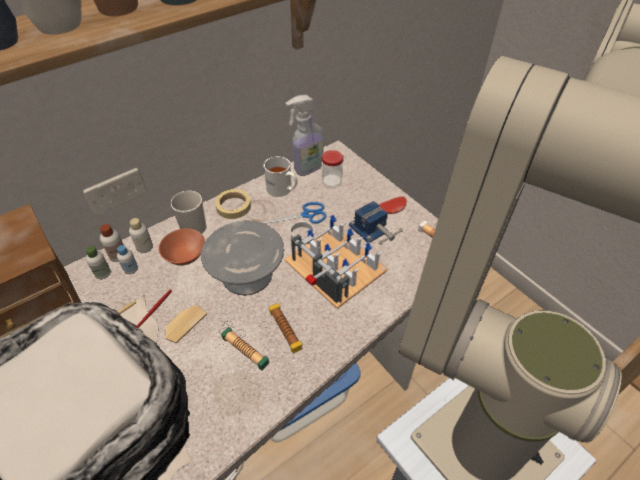

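The top view shows green (206,287), yellow (252,291) and white (474,297) rods, and the rack around (346,254) with its red knob at (295,274). I'll zoom in on the rack in both views.

Run:
```python
from h import *
a=cv2.imread('pics/top0.png')[200:310,180:500]; b=cv2.imread('pics/scene0.png')[210:370,210:450]
cv2.imwrite('pics/z1.png',cv2.resize(a[:, 100:220],None,fx=5,fy=5,interpolation=cv2.INTER_CUBIC)) #x=280..400,y=200..310
cv2.imwrite('pics/z2.png',cv2.resize(b[:,60:190],None,fx=3.5,fy=3.5,interpolation=cv2.INTER_CUBIC)) #x=270..400,y=210..370
c=cam('top')
hsv=cv2.cvtColor(c['image'],cv2.COLOR_BGR2HSV)
P=lambda u,v,z: np.round(at(c,u,v,z),4)
# rough rods: barrel ends
for n,e in dict(green=((201,264),(211,311)),yellow=((256,268),(249,315)),white=((469,272),(478,321))).items():
    p=[P(*q,.026) for q in e]; d=p[0]-p[1]; print(n,(p[0]+p[1])/2,np.linalg.norm(d),np.degrees(np.arctan2(d[1],d[0])))
print('knob',P(295,274,.085))
print('board',[P(u,v,.015) for u,v in((305,211),(381,207),(388,297),(313,303))])
```

```text
green [0.47165 0.2714  0.026  ] 0.10832012740022053 13.561569186483512
yellow [0.46235 0.16675 0.026  ] 0.10584337485171195 -7.655455498576548
white [ 0.4499  -0.32705  0.026  ] 0.10978856953253371 7.694653957153507
knob [0.4954 0.0696 0.085 ]
board [array([0.6479, 0.0492, 0.015 ]), array([ 0.6567, -0.1267,  0.015 ]), array([ 0.4494, -0.1379,  0.015 ]), array([0.4364, 0.0313, 0.015 ])]
```

View pics/z1.png

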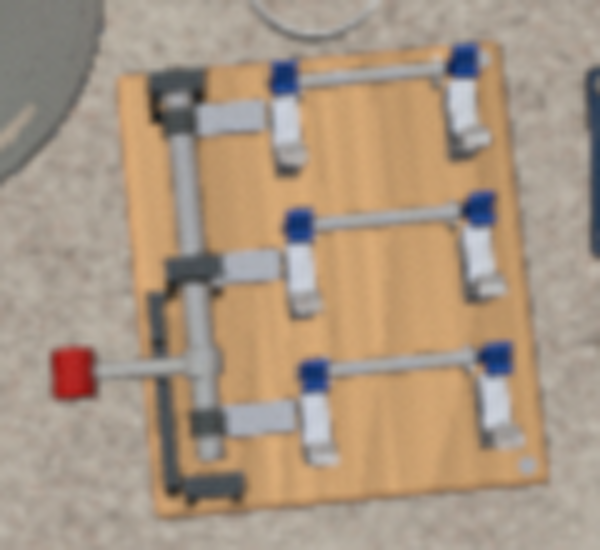

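View pics/z2.png

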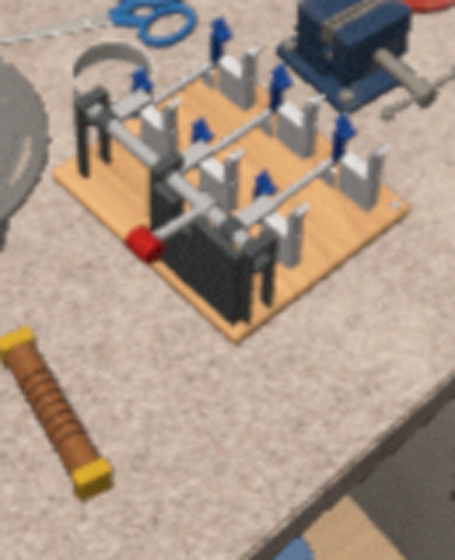

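Knob at z1 (73,373) and z2 (145,245). The jaws and cheeks show clearly in both, so I'll triangulate them.

Run:
```python
from h import *
c,s=cam('top'),cam('scene')
T=lambda p:(280+p[0]/5-.4,200+p[1]/5-.4); S=lambda p:(270+p[0]/3.5-.36,210+p[1]/3.5-.36)
pts=dict(knob=((73,373),(145,245)),pivot=((203,362),(207,212)),
j2a=((284,70),(142,72)),j2b=((463,52),(220,24)),j1a=((299,216),(202,124)),j1b=((481,200),(280,72)),j0a=((314,368),(265,177)),j0b=((496,350),(345,120)),
c2a=((290,158),(172,105)),c2b=((474,138),(252,52)),c1a=((304,302),(235,155)),c1b=((488,284),(315,100)),c0a=((320,455),(300,211)),c0b=((506,434),(380,152)))
Q={}
for k,(a,b) in pts.items():
    p,e=tri(c,T(a),s,S(b)); Q[k]=p; print(k,p.round(4),round(e*1e3,1))
for q in('j','c'):
    y=np.mean([Q[f'{q}{i}a']-Q[f'{q}{i}b'] for i in range(3)],0); x=np.mean([Q[f'{q}2{m}']-Q[f'{q}0{m}'] for m in'ab'],0)
    print(q,'|y|',np.linalg.norm(y),'yaw',np.degrees(np.arctan2(-y[0],y[1])),'|x|',np.linalg.norm(x),np.degrees(np.arctan2(x[1],x[0])))
yaw=np.radians(4.2)
for i in range(3):
    for q in 'jc': print(i,q,((Q[f'{q}{i}a']+Q[f'{q}{i}b'])/2).round(4))
```

```text
knob [0.4949 0.0713 0.0865] 0.0
pivot [0.5003 0.015  0.0744] 0.8
j2a [ 0.6274 -0.0211  0.0841] 1.0
j2b [ 0.6359 -0.1001  0.0798] 1.3
j1a [ 0.563  -0.0274  0.0808] 1.7
j1b [ 0.5705 -0.1065  0.0785] 0.5
j0a [ 0.4968 -0.033   0.0813] 1.1
j0b [ 0.504  -0.1118  0.0819] 2.0
c2a [ 0.5899 -0.0225  0.0801] 1.6
c2b [ 0.5987 -0.1034  0.0781] 1.3
c1a [ 0.5256 -0.0289  0.0806] 1.0
c1b [ 0.5333 -0.1089  0.0791] 1.0
c0a [ 0.4598 -0.0349  0.0791] 0.3
c0b [ 0.4685 -0.1155  0.0772] 0.9
j |y| 0.0793996458583361 yaw 5.61498395957802 |x| 0.13177715365804973 5.1211931800637185
c |y| 0.08095065355103173 yaw 5.986884279930472 |x| 0.1306988440314981 5.359362073363495
0 j [ 0.5004 -0.0724  0.0816]
0 c [ 0.4641 -0.0752  0.0782]
1 j [ 0.5667 -0.067   0.0796]
1 c [ 0.5295 -0.0689  0.0798]
2 j [ 0.6316 -0.0606  0.082 ]
2 c [ 0.5943 -0.063   0.0791]
```

Geometry is consistent: jaw span 80 mm, pitch 66 mm, rack yaw ≈5.4°, clip0 ≈(0.483,-0.073), knob ≈(0.495,0.071). Next I move above the knob.

```bash
R='[0,0,69,227,608,-60,60]'; python3 -m handwheel '[[[0,0,69,227,608,-60,60],[0,0,69,227,608,-60,60],[0,0,69,227,608,-60,60],[0,0,69,227,608,-60,60],[0,0,69,227,608,-60,60],[0,0,69,227,608,-60,60],[0,0,69,227,608,-60,60],[0,0,69,227,608,-60,60],[0,0,69,227,608,-60,60],[0,0,69,227,608,-60,60],[0,0,69,227,608,-60,60],[0,0,69,227,608,-60,60]]]' 40
python3 -c "
from h import *
o=observe();print(o['t'],o['tcp_pos'],np.degrees(o['tool_rot']),o['qpos'])"
```

```text
t: 1.75
tcp_pos: [0.495, 0.0729, 0.3442]
tool_rot: [-3.141, -0.0, 1.67]
contact_force: [-0.0, -0.3, 0.1]
gripper_width: 0.704
finger_force: 0.0
1.75 [0.49495079 0.07285488 0.34420198] [-1.79944912e+02 -1.29339801e-02  9.57070391e+01] [ 4.35594091e-02 -1.04523956e-01  1.83644586e+00  1.73749844e-04
  1.41064336e+00 -5.60751140e-02]
```

```bash
python3 -m handwheel '[[[0,0,0,0,-2,-50,60],[0,0,0,0,-2,-100,60],[0,0,0,0,-2,-104,60],[0,0,0,0,-2,-104,10],[0,0,0,0,-2,-104,10],[0,0,0,0,-2,-104,10],[0,0,0,0,-2,-104,10],[0,0,0,0,-2,-104,10]]]' 40
python3 -c "
from h import *
o=observe();print(o['tcp_pos'])
a=cam('top')['image'][200:310,240:400];b=cam('scene')['image'][180:340,230:430]
cv2.imwrite('pics/k1.png',np.hstack([cv2.resize(a,(400,275),interpolation=2),cv2.resize(b,(344,275),interpolation=2)]))"
```

```text
t: 2.75
tcp_pos: [0.4959, 0.069, 0.2426]
tool_rot: [3.138, 0.001, 1.667]
contact_force: [-0.1, -1.9, 7.6]
gripper_width: 0.249
finger_force: 43.4
[0.49593193 0.06900431 0.24255881]
```

View pics/k1.png

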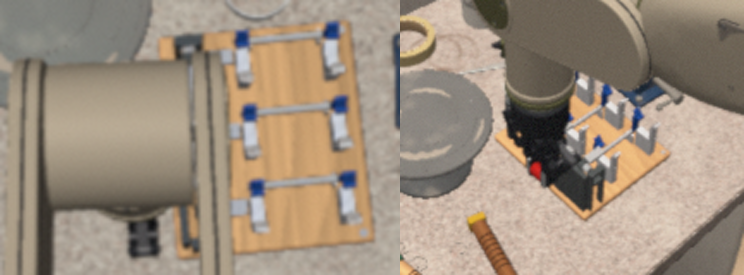

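The fingers hold the knob (opening about 21 mm, and the scene view shows red between the pads). Now I swing the handle up along its 56 mm arc.

```bash
python3 -m handwheel '[[[0,0,0,0,-0.5,7.8,10],[0,0,0,0.2,-2,15.4,10],[0,0,0,0.5,-5,22.8,10],[0,0,0,0.8,-8.5,29.7,10],[0,0,0,1.2,-13,36,10],[0,0,0,1.7,-18.5,41.6,10],[0,0,0,2.3,-24.5,46.4,10],[0,0,0,3,-31.5,50.3,10],[0,0,0,3.6,-38.5,53.3,10],[0,0,0,4.3,-46,55.1,10],[0,0,0,4.3,-46,55.1,10]]]'
python3 -c "
from h import *
o=observe();print(o['tcp_pos'])"
```

```text
t: 4.22
tcp_pos: [0.4995, 0.0228, 0.2965]
tool_rot: [3.14, -0.0, 1.667]
contact_force: [-2.7, 3.0, -7.9]
gripper_width: 0.245
finger_force: 40.1
[0.49952852 0.0228305  0.29653119]
```

```bash
python3 -m handwheel '[[[0,0,0,-6,-0.6,0,10],[0,0,0,-12,-1.1,0,10],[0,0,0,-18,-1.7,0,10],[0,0,0,-24,-2.3,0,10],[0,0,0,-29,-2.8,0,10],[0,0,0,-33,-3.1,0,10],[0,0,0,-36,-3.4,0,10],[0,0,0,-36,-3.4,0,10]]]'
python3 -c "
from h import *
o=observe();print(o['tcp_pos'])
a=cam('top','t3.png')['image'][200:310,240:400];b=cam('scene','s3.png')['image'][180:340,230:430]
cv2.imwrite('pics/k2.png',np.hstack([cv2.resize(a,(400,275),interpolation=2),cv2.resize(b,(344,275),interpolation=2)]))"
```

```text
t: 5.22
tcp_pos: [0.4644, 0.0198, 0.2966]
tool_rot: [3.136, 0.0, 1.667]
contact_force: [12.7, 5.6, -11.0]
gripper_width: 0.244
finger_force: 40.3
[0.46437014 0.01979072 0.29655887]
```

View pics/k2.png

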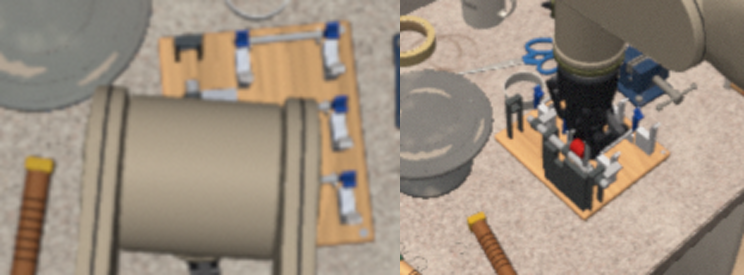

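The bolt travelled 35 mm, is at its stop (13 N), and the handle is up. I'll release it and measure the rods with a colour-based routine.

```bash
cat > rods.py <<'E'
from h import *
def rods(c,box={}):
    hsv=cv2.cvtColor(c['image'],cv2.COLOR_BGR2HSV); out={}
    lim=dict(green=((60,60,20),(95,255,160)),yellow=((18,170,110),(30,255,255)),white=((0,0,185),(180,50,255)))
    for n,(a,b) in lim.items():
        m=cv2.inRange(hsv,a,b); m=cv2.morphologyEx(m,cv2.MORPH_CLOSE,np.ones((2,2)))
        k,_,st,ce=cv2.connectedComponentsWithStats(m)
        p=[at(c,*ce[i],.022) for i in range(1,k) if 25<st[i,4]<200 and max(st[i,2:4])<22]
        for i in range(len(p)):
            for j in range(i):
                d=p[i]-p[j]; L=np.linalg.norm(d)
                if .105<L<.13 and p[i][0]<.75:
                    mid=(p[i]+p[j])/2; cc=proj(c,mid).astype(int); h=hsv[cc[1],cc[0]]
                    a=np.degrees(np.arctan2(d[1],d[0])); a=(a+90)%180-90
                    print(n,'mid',mid.round(4),'L',L.round(4),'ang',a.round(1),'hsv mid',h)
if __name__=='__main__': rods(cam('top'))
E
python3 -m handwheel '[[[0,0,0,1,0,0,10],[0,0,0,1,0,0,50],[0,0,0,1,0,0,60],[0,0,0,1,0,50,60],[0,0,0,1,0,100,60],[0,0,0,1,0,110,60],[0,0,0,1,0,110,60]]]'; python3 rods.py
```

```text
t: 6.2
tcp_pos: [0.4643, 0.0195, 0.4064]
tool_rot: [3.14, 0.001, 1.667]
contact_force: [-0.1, -0.0, -0.6]
gripper_width: 0.706
finger_force: 0.0
green mid [0.4706 0.2716 0.022 ] L 0.1184 ang 14.4 hsv mid [ 14 120 177]
yellow mid [0.4613 0.1669 0.022 ] L 0.1151 ang -8.2 hsv mid [ 12 154 109]
white mid [0.5784 0.0236 0.022 ] L 0.126 ang -52.2 hsv mid [ 19  52 166]
white mid [0.4901 0.0941 0.022 ] L 0.1075 ang -22.7 hsv mid [ 18  52 148]
white mid [0.4628 0.1221 0.022 ] L 0.129 ang 4.4 hsv mid [ 16  36 106]
white mid [ 0.45   -0.0797  0.022 ] L 0.1062 ang -48.8 hsv mid [ 19  51 185]
white mid [ 0.4468 -0.3327  0.022 ] L 0.118 ang 7.1 hsv mid [ 13 134 186]
```

```bash
python3 -m handwheel '[[[0,0,76,-3,147.5,-100,55],[0,0,76,-3,147.5,-100,55],[0,0,76,-3,147.5,-100,55],[0,0,76,-3,147.5,-100,55],[0,0,76,-3,147.5,-100,55],[0,0,76,-3,147.5,-100,55],[0,0,76,-3,147.5,-100,55],[0,0,76,-3,147.5,-100,55],[0,0,76,-3,147.5,-100,55],[0,0,76,-3,147.5,-100,55]]]' 60; python3 rods.py | grep -v white; python3 -c "
from h import *
o=observe();print(o['tcp_pos'],np.degrees(o['tool_rot']))"
```

```text
t: 7.5
tcp_pos: [0.461, 0.1672, 0.3053]
tool_rot: [-3.141, -0.001, 2.991]
contact_force: [-0.5, -0.3, -0.6]
gripper_width: 0.645
finger_force: 0.0
[0.46110378 0.16714867 0.30552102] [-1.79990394e+02 -2.19731664e-02  1.71399531e+02]
```

```bash
python3 -m handwheel '[[[0,0,0.5,0,0,-60,55],[0,0,0.5,0,0,-110,55],[0,0,0.5,0,0,-128,55],[0,0,0.5,0,0,-128,55],[0,0,0.5,0,0,-128,15],[0,0,0.5,0,0,-128,15],[0,0,0.5,0,0,-128,15],[0,0,0.5,0,0,-128,15],[0,0,0.5,0,0,-128,15]]]' 70
```

```text
t: 8.68
tcp_pos: [0.4627, 0.1677, 0.1805]
tool_rot: [3.14, 0.004, 3.002]
contact_force: [-1.2, -0.3, 6.5]
gripper_width: 0.25
finger_force: 68.3
```

```bash
python3 -m handwheel '[[[0,0,0,0,0,60,15],[0,0,0,0,0,120,15],[0,0,0,0,0,180,15],[0,0,0,0,0,190,15],[0,0,0,0,0,190,15]]]'
```

```text
t: 9.3
tcp_pos: [0.4615, 0.1673, 0.3694]
tool_rot: [3.14, 0.003, 3.002]
contact_force: [0.5, -0.0, -0.2]
gripper_width: 0.252
finger_force: 69.0
```

```bash
python3 -m handwheel '[[[0,0,-76.6,151.5,-229,0,15],[0,0,-76.6,151.5,-229,0,15],[0,0,-76.6,151.5,-229,0,15],[0,0,-76.6,151.5,-229,0,15],[0,0,-76.6,151.5,-229,0,15],[0,0,-76.6,151.5,-229,0,15],[0,0,-76.6,151.5,-229,0,15],[0,0,-76.6,151.5,-229,0,15],[0,0,-76.6,151.5,-229,-50,15],[0,0,-76.6,151.5,-229,-95,15],[0,0,-76.6,151.5,-229,-95,15],[0,0,-76.6,151.5,-229,-95,15]]]'
python3 -c "
from h import *
o=observe();print(o['tcp_pos'],np.degrees(o['tool_rot']))
a=cam('top','t4.png')['image'][190:310,280:420];b=cam('scene','s4.png')['image'][190:340,250:430]
cv2.imwrite('pics/k3.png',np.hstack([cv2.resize(a,(420,360),interpolation=2),cv2.resize(b,(380,317),interpolation=2)[:317]]) if 0 else np.hstack([cv2.resize(a,(369,317),interpolation=2),cv2.resize(b,(380,317),interpolation=2)]))"
```

```text
t: 10.8
tcp_pos: [0.613, -0.0617, 0.274]
tool_rot: [3.141, 0.0, 1.667]
contact_force: [0.6, -0.0, 0.6]
gripper_width: 0.249
finger_force: 69.0
[ 0.61304912 -0.06172941  0.27397106] [1.79960088e+02 1.19481823e-02 9.55183640e+01]
```

View pics/k3.png

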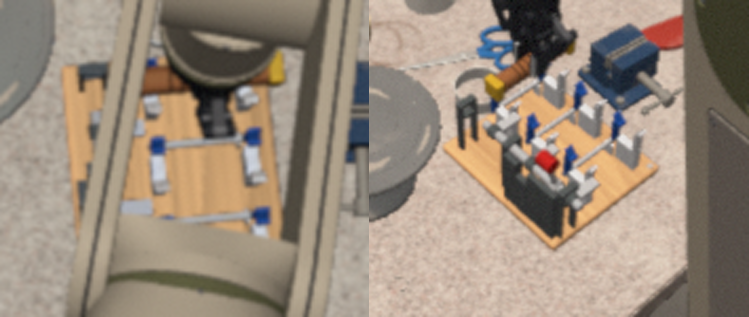

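The yellow rod is held level over clip 2: its right end is at (277,68) in the left crop and its left end at (495,87) in the right crop. I'll compare those with the prediction.

Run:
```python
from h import *
c,s=cam('top'),cam('scene')
y=np.array([-.094,.9956,0]); m=np.array([.613,-.0617,.1065])
print('top R end pred',proj(c,m-.0585*y+[0,0,.013]),'seen',(385.1,215.8),' scene L end pred',proj(s,m+.0585*y),'seen',(309.7,231.2))
def blob(c):
    h=cv2.cvtColor(c['image'],cv2.COLOR_BGR2HSV); k,_,st,ce=cv2.connectedComponentsWithStats(cv2.inRange(h,(18,150,70),(32,255,255)))
    return [(st[i,4],ce[i].round(1)) for i in range(1,k) if 25<st[i,4]<400]
print(blob(c)); print(blob(s))
```

```text
top R end pred [383.72004943 214.41319022] seen (385.1, 215.8)  scene L end pred [308.80650438 231.81323562] seen (309.7, 231.2)
[(np.int32(51), array([384.5, 215.8]))]
[(np.int32(80), array([308.9, 230.3]))]
```

```bash
python3 -m handwheel '[[[0,0,0,1,0,-12,15],[0,0,0,1,0,-20,15],[0,0,0,1,0,-26,15],[0,0,0,1,0,-30,15],[0,0,0,1,0,-30,15]]]' 110
```

```text
t: 11.62
tcp_pos: [0.6139, -0.0618, 0.2431]
tool_rot: [3.141, 0.0, 1.665]
contact_force: [-0.0, 0.0, 2.9]
gripper_width: 0.238
finger_force: 110.0
```

```bash
python3 -m handwheel '[[[0,0,0,0,0,-4,15],[0,0,0,0,0,-8,15],[0,0,0,0,0,-12,15],[0,0,0,0,0,-16,15],[0,0,0,0,0,-16,15]]]' 110
```

```text
t: 12.25
tcp_pos: [0.6141, -0.0617, 0.2277]
tool_rot: [3.141, 0.0, 1.665]
contact_force: [-3.6, 0.3, 8.9]
gripper_width: 0.235
finger_force: 110.7
```

Force is building smoothly, with little side load, so I keep pushing.

```bash
python3 -m handwheel '[[[0,0,0,0,0,-2,15],[0,0,0,0,0,-4,15],[0,0,0,0,0,-6,15],[0,0,0,0,0,-6,15],[0,0,0,0,0,-6,15]]]' 110
```

```text
t: 12.88
tcp_pos: [0.6143, -0.0617, 0.2272]
tool_rot: [3.14, 0.001, 1.666]
contact_force: [-25.3, 5.3, 51.6]
gripper_width: 0.234
finger_force: 115.4
```

```bash
python3 -m handwheel '[[[0,0,0,0,0,-2,15],[0,0,0,0,0,-4,15],[0,0,0,0,0,-4,15]]]' 110
```

```text
t: 13.25
tcp_pos: [0.6145, -0.0616, 0.227]
tool_rot: [3.14, 0.001, 1.666]
contact_force: [-42.4, 7.5, 81.5]
gripper_width: 0.235
finger_force: 118.8
```

Hard floor at TCP z 0.227, which matches the predicted seat of 0.2275. Unload, open and lift.

```bash
python3 -m handwheel '[[[0,0,0,-1,0,6,15],[0,0,0,-1,0,9,15],[0,0,0,-1,0,9,30],[0,0,0,-1,0,9,42],[0,0,0,-1,0,9,42],[0,0,0,-1,0,50,42],[0,0,0,-1,0,110,42],[0,0,0,-1,0,170,42],[0,0,0,-1,0,190,42],[0,0,0,-1,0,190,42]]]' 60; python3 rods.py | grep -v yellow
python3 - <<'E'
from h import *
o=observe(); print(o['tcp_pos'])
c,s=cam('top','t5.png'),cam('scene','s5.png')
def blob(c):
    h=cv2.cvtColor(c['image'],cv2.COLOR_BGR2HSV); k,_,st,ce=cv2.connectedComponentsWithStats(cv2.inRange(h,(18,150,70),(32,255,255)))
    return [(st[i,4],ce[i].round(1)) for i in range(1,k) if 20<st[i,4]<400]
y=np.array([-.094,.9956,0]); m=np.array([.613,-.0617,.060])
for n,q in(('top',c),('scene',s)): print(n,blob(q),[proj(q,m+k*.0585*y+[0,0,.008]).round(1) for k in(1,-1)])
E
```

```text
t: 14.5
tcp_pos: [0.6131, -0.0619, 0.4083]
tool_rot: [3.139, 0.001, 1.665]
contact_force: [0.7, 0.8, -0.9]
gripper_width: 0.488
finger_force: 0.0
green mid [0.4707 0.2715 0.022 ] L 0.1183 ang 14.5 hsv mid [ 15 120 178]
white mid [ 0.533  -0.0635  0.022 ] L 0.1075 ang -68.0 hsv mid [ 16 113 219]
white mid [ 0.5154 -0.076   0.022 ] L 0.1065 ang 55.1 hsv mid [ 16 114 197]
white mid [ 0.4989 -0.0666  0.022 ] L 0.1097 ang 75.2 hsv mid [ 15  61 162]
white mid [ 0.4966 -0.0886  0.022 ] L 0.1234 ang -23.6 hsv mid [ 16 113 212]
white mid [ 0.493  -0.0481  0.022 ] L 0.1105 ang 16.6 hsv mid [ 16 115 200]
white mid [ 0.4468 -0.3326  0.022 ] L 0.1179 ang 7.1 hsv mid [ 12 135 187]
[ 0.61260875 -0.06178351  0.40576208]
top [(np.int32(57), array([381.5, 219.1]))] [array([328.4, 224. ]), array([381. , 218.9])]
scene [(np.int32(24), array([342. , 219.2])), (np.int32(62), array([308.7, 242.4]))] [array([309., 242.]), array([342. , 220.2])]
```

The yellow rod is seated: both its ends are within a pixel of prediction. Next is green.

```bash
python3 -m handwheel '[[[0,0,-81,-142,333.5,0,55],[0,0,-81,-142,333.5,0,55],[0,0,-81,-142,333.5,0,55],[0,0,-81,-142,333.5,0,55],[0,0,-81,-142,333.5,-100,55],[0,0,-81,-142,333.5,-100,55],[0,0,-81,-142,333.5,-100,55],[0,0,-81,-142,333.5,-100,55],[0,0,-81,-142,333.5,-100,55],[0,0,-81,-142,333.5,-100,55],[0,0,-81,-142,333.5,-100,55]]]'; python3 rods.py | grep -v white; python3 -c "
from h import *
o=observe();print(o['tcp_pos'],np.degrees(o['tool_rot']))"
```

```text
t: 16.02
tcp_pos: [0.4709, 0.2713, 0.3068]
tool_rot: [-3.142, -0.0, 0.253]
contact_force: [-0.1, 0.6, -0.2]
gripper_width: 0.646
finger_force: 0.0
yellow mid [ 0.6191 -0.0686  0.022 ] L 0.12 ang -84.5 hsv mid [ 13 152 121]
[0.47097109 0.27134817 0.30694435] [-1.79995480e+02 -1.85093436e-02  1.44480409e+01]
```

```bash
python3 -m handwheel '[[[0,0,0,0,0,-60,55],[0,0,0,0,0,-110,55],[0,0,0,0,0,-129,55],[0,0,0,0,0,-129,55],[0,0,0,0,0,-129,15],[0,0,0,0,0,-129,15],[0,0,0,0,0,-129,15],[0,0,0,0,0,-129,15],[0,0,0,0,0,-129,15]]]' 70
```

```text
t: 17.2
tcp_pos: [0.4721, 0.2724, 0.1807]
tool_rot: [-3.141, -0.005, 0.252]
contact_force: [-1.2, -0.1, 6.5]
gripper_width: 0.246
finger_force: 68.3
```

```bash
python3 -m handwheel '[[[0,0,0,0,0,60,15],[0,0,0,0,0,120,15],[0,0,0,0,0,180,15],[0,0,0,0,0,190,15],[0,0,0,0,0,190,15]]]'
```

```text
t: 17.82
tcp_pos: [0.4709, 0.2718, 0.3695]
tool_rot: [-3.141, -0.003, 0.252]
contact_force: [-0.1, 1.0, -1.2]
gripper_width: 0.245
finger_force: 68.9
```

```bash
python3 -m handwheel '[[[0,0,81,77,-340,0,15],[0,0,81,77,-340,0,15],[0,0,81,77,-340,0,15],[0,0,81,77,-340,0,15],[0,0,81,77,-340,0,15],[0,0,81,77,-340,0,15],[0,0,81,77,-340,0,15],[0,0,81,77,-340,0,15],[0,0,81,77,-340,-50,15],[0,0,81,77,-340,-95,15],[0,0,81,77,-340,-95,15],[0,0,81,77,-340,-95,15]]]'
cat > held.py <<'E'
from h import *
import sys
o=observe();p=o['tcp_pos'];print(p,np.degrees(o['tool_rot']),o['gripper_width'])
lim=dict(g=((60,60,20),(95,255,160)),y=((18,150,70),(32,255,255)),w=((0,0,170),(180,60,255)))[sys.argv[1]]
y=np.array([-.094,.9956,0]); m=np.array([p[0],p[1],p[2]-.167]) if len(sys.argv)<3 else np.array(eval(sys.argv[2]))
for n in('top','scene'):
    c=cam(n,f'held_{sys.argv[1]}_{n}_{o["t"]:.1f}.png'); h=cv2.cvtColor(c['image'],cv2.COLOR_BGR2HSV)
    k,_,st,ce=cv2.connectedComponentsWithStats(cv2.inRange(h,*lim)); P=[proj(c,m+q*.0585*y+[0,0,.008]) for q in(1,-1)]
    print(n,'pred',[q.round(1) for q in P],'seen',[(int(st[i,4]),ce[i].round(1)) for i in range(1,k) if 12<st[i,4]<400 and min(np.linalg.norm(ce[i]-q) for q in P)<18])
E
python3 held.py g
```

```text
t: 19.32
tcp_pos: [0.5478, -0.0683, 0.2733]
tool_rot: [-3.141, -0.0, 1.665]
contact_force: [0.8, -0.6, 0.1]
gripper_width: 0.252
finger_force: 69.0
[ 0.54780903 -0.06825332  0.27325497] [-1.79974535e+02 -8.09233429e-03  9.54186335e+01] 0.25210783546800203
top pred [array([332.2, 250.4]), array([387.2, 245.1])] seen []
scene pred [array([326.6, 244.3]), array([360.6, 221.2])] seen [(66, array([326.1, 246.4]))]
```

```bash
python3 -m handwheel '[[[0,0,0,0,0,-12,15],[0,0,0,0,0,-20,15],[0,0,0,0,0,-26,15],[0,0,0,0,0,-30,15],[0,0,0,0,0,-34,15],[0,0,0,0,0,-38,15],[0,0,0,0,0,-42,15],[0,0,0,0,0,-46,15],[0,0,0,0,0,-46,15]]]' 110
```

```text
t: 20.55
tcp_pos: [0.5483, -0.0683, 0.2278]
tool_rot: [3.14, 0.0, 1.665]
contact_force: [-2.2, 1.5, 9.7]
gripper_width: 0.233
finger_force: 110.9
```

```bash
python3 -m handwheel '[[[0,0,0,0,0,-2,15],[0,0,0,0,0,-4,15],[0,0,0,0,0,-6,15],[0,0,0,0,0,-6,15]]]' 110
```

```text
t: 21.05
tcp_pos: [0.5486, -0.0683, 0.2273]
tool_rot: [3.14, 0.001, 1.666]
contact_force: [-29.3, 6.0, 60.1]
gripper_width: 0.233
finger_force: 116.5
```

Same hard seat at 0.227. Release and lift, and check white and green.

```bash
python3 -m handwheel '[[[0,0,0,-1,0,4,15],[0,0,0,-1,0,6,15],[0,0,0,-1,0,6,30],[0,0,0,-1,0,6,42],[0,0,0,-1,0,6,42],[0,0,0,-1,0,50,42],[0,0,0,-1,0,110,42],[0,0,0,-1,0,170,42],[0,0,0,-1,0,190,42],[0,0,0,-1,0,190,42]]]' 60; python3 rods.py | grep -e '-0.3'; python3 held.py g '[.5481,-.068,.06]';python3 held.py y '[.613,-.0617,.06]'
```

```text
t: 22.3
tcp_pos: [0.547, -0.0684, 0.4121]
tool_rot: [3.139, 0.001, 1.665]
contact_force: [-0.9, 0.0, -0.6]
gripper_width: 0.492
finger_force: 0.0
white mid [ 0.4468 -0.3326  0.022 ] L 0.118 ang 6.9 hsv mid [ 12 133 186]
[ 0.54659553 -0.06828611  0.40985617] [-1.79960770e+02 -1.05908378e-02  9.54133076e+01] 0.4938838224542308
top pred [array([331.5, 253.1]), array([384.5, 248. ])] seen [(27, array([385. , 250.3]))]
scene pred [array([326.2, 256.5]), array([359.3, 233.5])] seen [(24, array([359.5, 232.5])), (48, array([325.6, 257.7]))]
[ 0.54613869 -0.06818891  0.40785661] [-1.79758470e+02 -7.60398678e-02  9.54144267e+01] 0.4951546732874942
top pred [array([328.4, 224. ]), array([381. , 218.9])] seen [(50, array([328.5, 222.8]))]
scene pred [array([309., 242.]), array([342. , 220.2])] seen [(24, array([342. , 219.2])), (63, array([308.7, 242.4]))]
```

```bash
python3 -m handwheel '[[[0,0,-88.4,-98.5,-262.5,0,55],[0,0,-88.4,-98.5,-262.5,0,55],[0,0,-88.4,-98.5,-262.5,0,55],[0,0,-88.4,-98.5,-262.5,0,55],[0,0,-88.4,-98.5,-262.5,0,55],[0,0,-88.4,-98.5,-262.5,-100,55],[0,0,-88.4,-98.5,-262.5,-100,55],[0,0,-88.4,-98.5,-262.5,-100,55],[0,0,-88.4,-98.5,-262.5,-100,55],[0,0,-88.4,-98.5,-262.5,-100,55],[0,0,-88.4,-98.5,-262.5,-100,55]]]'; python3 -c "
from h import *
o=observe();print(o['tcp_pos'],np.degrees(o['tool_rot']))
a=cam('top')['image'][230:350,400:540];b=cam('scene')['image'][150:300,360:540]
cv2.imwrite('pics/k5.png',np.hstack([cv2.resize(a,(369,317),interpolation=2),cv2.resize(b,(380,317),interpolation=2)]))"
```

```text
t: 23.92
tcp_pos: [0.448, -0.3306, 0.3101]
tool_rot: [-3.141, 0.001, 0.124]
contact_force: [0.1, 0.5, 0.8]
gripper_width: 0.645
finger_force: 0.0
[ 0.44802558 -0.33062102  0.31008957] [-1.79951098e+02  4.35350265e-02  7.08459804e+00]
```

View pics/k5.png

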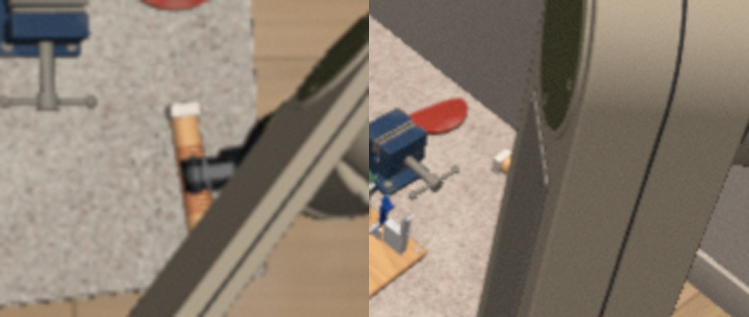

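The white rod hasn't moved: its far end is still at about (470,272). Descend and grip.

```bash
python3 -m handwheel '[[[0,0,0,0,0,-60,55],[0,0,0,0,0,-110,55],[0,0,0,0,0,-132,55],[0,0,0,0,0,-132,55],[0,0,0,0,0,-132,15],[0,0,0,0,0,-132,15],[0,0,0,0,0,-132,15],[0,0,0,0,0,-132,15],[0,0,0,0,0,-132,15]]]' 70
```

```text
t: 25.15
tcp_pos: [0.4491, -0.3316, 0.1812]
tool_rot: [3.139, -0.003, 0.123]
contact_force: [-1.2, 0.9, 7.2]
gripper_width: 0.251
finger_force: 68.9
```

```bash
python3 -m handwheel '[[[0,0,0,0,0,60,15],[0,0,0,0,0,120,15],[0,0,0,0,0,180,15],[0,0,0,0,0,190,15],[0,0,0,0,0,190,15]]]'
```

```text
t: 25.78
tcp_pos: [0.4484, -0.3309, 0.3702]
tool_rot: [3.139, -0.002, 0.123]
contact_force: [-0.4, 0.3, -0.7]
gripper_width: 0.255
finger_force: 68.9
```

```bash
python3 -m handwheel '[[[0,0,88.4,34,257,0,15],[0,0,88.4,34,257,0,15],[0,0,88.4,34,257,0,15],[0,0,88.4,34,257,0,15],[0,0,88.4,34,257,0,15],[0,0,88.4,34,257,0,15],[0,0,88.4,34,257,0,15],[0,0,88.4,34,257,0,15],[0,0,88.4,34,257,0,15],[0,0,88.4,34,257,-50,15],[0,0,88.4,34,257,-95,15],[0,0,88.4,34,257,-95,15]]]'
python3 held.py w
```

```text
t: 27.28
tcp_pos: [0.4791, -0.073, 0.2677]
tool_rot: [-3.13, -0.004, 1.665]
contact_force: [0.1, -0.9, -0.5]
gripper_width: 0.251
finger_force: 69.1
[ 0.47906126 -0.0729578   0.26769745] [-179.34217471   -0.24007909   95.41805061] 0.2508336003990595
top pred [array([334.6, 283.2]), array([389.9, 277.8])] seen [(52, array([328.3, 268.3]))]
scene pred [array([345.7, 262.5]), array([379.7, 238. ])] seen [(20, array([336.5, 260. ])), (46, array([345.6, 261.4])), (22, array([331.2, 271.5])), (79, array([351.5, 276. ]))]
```

```bash
python3 -m handwheel '[[[0,0,0,0,0,0,15],[0,0,0,0,0,0,15]]]' 110; python3 -c "
from h import *
o=observe();print(o['tcp_pos'])
b=cam('scene')['image'][180:330,260:440];a=cam('top')['image'][200:320,290:430]
cv2.imwrite('pics/k6.png',np.hstack([cv2.resize(a,(369,317),interpolation=2),cv2.resize(b,(380,317),interpolation=2)]))"
```

```text
t: 27.62
tcp_pos: [0.483, -0.074, 0.2757]
tool_rot: [3.139, 0.001, 1.665]
contact_force: [-0.6, -0.3, -0.8]
gripper_width: 0.232
finger_force: 108.7
[ 0.48299644 -0.07399076  0.27570888]
```

View pics/k6.png

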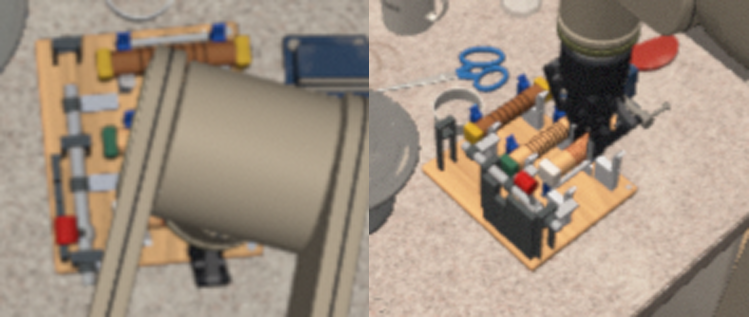

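Yellow and green are seated, and white hangs level over clip 0, its block at (556,167) in the crop. Push it down.

```bash
python3 -m handwheel '[[[0,0,0,-0.5,0,-12,15],[0,0,0,-0.5,0,-20,15],[0,0,0,-0.5,0,-26,15],[0,0,0,-0.5,0,-30,15],[0,0,0,-0.5,0,-34,15],[0,0,0,-0.5,0,-38,15],[0,0,0,-0.5,0,-42,15],[0,0,0,-0.5,0,-46,15],[0,0,0,-0.5,0,-48,15],[0,0,0,-0.5,0,-48,15]]]' 110
```

```text
t: 28.98
tcp_pos: [0.4825, -0.0738, 0.2281]
tool_rot: [3.14, 0.0, 1.665]
contact_force: [-7.3, 1.7, 23.5]
gripper_width: 0.231
finger_force: 112.6
```

```bash
python3 -m handwheel '[[[0,0,0,0,0,-2,15],[0,0,0,0,0,-4,15],[0,0,0,0,0,-6,15],[0,0,0,0,0,-6,15]]]' 110
```

```text
t: 29.48
tcp_pos: [0.483, -0.0738, 0.2275]
tool_rot: [3.141, 0.0, 1.666]
contact_force: [-38.0, 10.1, 82.7]
gripper_width: 0.235
finger_force: 119.3
```

```bash
python3 -m handwheel '[[[0,0,0,-1,0,4,15],[0,0,0,-1,0,7,15],[0,0,0,-1,0,7,30],[0,0,0,-1,0,7,42],[0,0,0,-1,0,7,42],[0,0,0,-1,0,50,42],[0,0,0,-1,0,110,42],[0,0,0,-1,0,170,42],[0,0,0,-1,0,190,42],[0,0,0,-1,0,190,42]]]' 60; python3 held.py w '[.4823,-.0738,.06]'; python3 held.py g '[.5481,-.068,.06]';python3 held.py y '[.613,-.0617,.06]'
```

```text
t: 30.72
tcp_pos: [0.4811, -0.0739, 0.4115]
tool_rot: [3.138, 0.001, 1.665]
contact_force: [1.2, 0.6, -0.8]
gripper_width: 0.491
finger_force: 0.0
[ 0.48111585 -0.07394259  0.41149727] [1.79819599e+02 7.26514544e-02 9.54129114e+01] 0.49118516111190896
top pred [array([334.4, 283.2]), array([387.9, 277.9])] seen [(68, array([329.8, 268.1])), (13, array([320.5, 279.1]))]
scene pred [array([344.4, 272.1]), array([377.6, 247.8])] seen [(32, array([363. , 244.7])), (20, array([336.5, 260. ])), (44, array([344.1, 271.1])), (20, array([331.4, 271.5])), (48, array([353.2, 277.6]))]
[ 0.48038192 -0.07373386  0.40812684] [-1.79877546e+02 -4.07577151e-02  9.54136461e+01] 0.4920908890643926
top pred [array([331.5, 253.1]), array([384.5, 248. ])] seen [(37, array([331.2, 253.7]))]
scene pred [array([326.2, 256.5]), array([359.3, 233.5])] seen [(24, array([359.5, 232.5])), (49, array([325.7, 257.7]))]
[ 0.48020033 -0.07368567  0.40739426] [-1.79790507e+02 -7.37137718e-02  9.54119479e+01] 0.49547751873617807
top pred [array([328.4, 224. ]), array([381. , 218.9])] seen [(68, array([329.1, 223.9]))]
scene pred [array([309., 242.]), array([342. , 220.2])] seen [(25, array([342.1, 219.3])), (63, array([308.7, 242.4]))]
```

All three rods are seated to within a pixel. Now back to the knob.

```bash
python3 -m handwheel '[[[0,0,0,-16,93.5,0,55],[0,0,0,-16,93.5,0,55],[0,0,0,-16,93.5,0,55],[0,0,0,-16,93.5,0,55],[0,0,0,-16,93.5,-60,55],[0,0,0,-16,93.5,-60,55],[0,0,0,-16,93.5,-60,55]]]'
```

```text
t: 31.9
tcp_pos: [0.4651, 0.019, 0.3511]
tool_rot: [3.141, 0.0, 1.664]
contact_force: [0.5, -0.2, -0.3]
gripper_width: 0.645
finger_force: 0.0
```

Run:
```python
from h import *
print(observe()['tcp_pos'])
R={}
for n in('top','scene'):
    c=cam(n); h=cv2.cvtColor(c['image'],cv2.COLOR_BGR2HSV); m=cv2.inRange(h,(0,180,90),(6,255,255))|cv2.inRange(h,(174,180,90),(180,255,255))
    k,_,st,ce=cv2.connectedComponentsWithStats(m); P=proj(c,[.4645,.020,.136])
    print(n,P.round(1),[(int(st[i,4]),ce[i].round(1)) for i in range(1,k) if st[i,4]>15 and np.linalg.norm(ce[i]-P)<25])
```

```text
[0.46512945 0.01902463 0.35111426]
top [318.2 286.6] []
scene [336.7 264.4] [(63, array([333.7, 265.6]))]
```

```bash
python3 -m handwheel '[[[0,0,0,0,1,-30,55],[0,0,0,0,1,-54,55],[0,0,0,0,1,-54,55],[0,0,0,0,1,-54,10],[0,0,0,0,1,-54,10],[0,0,0,0,1,-54,10],[0,0,0,0,1,-54,10],[0,0,0,0,1,-54,10]]]' 40
```

```text
t: 33.0
tcp_pos: [0.4655, 0.0207, 0.2979]
tool_rot: [3.138, 0.0, 1.665]
contact_force: [-1.4, 0.1, 6.3]
gripper_width: 0.245
finger_force: 40.3
```

```bash
python3 -m handwheel '[[[0,0,0,6,0.6,0,10],[0,0,0,12,1.1,0,10],[0,0,0,18,1.7,0,10],[0,0,0,24,2.3,0,10],[0,0,0,30,2.8,0,10],[0,0,0,34,3.2,0,10],[0,0,0,36,3.4,0,10],[0,0,0,36,3.4,0,10],[0,0,0,36,3.4,0,10]]]'
```

```text
t: 34.12
tcp_pos: [0.5008, 0.0241, 0.2978]
tool_rot: [3.141, 0.0, 1.665]
contact_force: [-8.5, -1.0, 12.6]
gripper_width: 0.244
finger_force: 40.9
```

The bolt is fully across (35 mm travel, against its stop). Swing the handle down along the reverse arc.

```bash
python3 -m handwheel '[[[0,0,0,-0.7,7.5,-1.8,10],[0,0,0,-1.3,14.5,-4.8,10],[0,0,0,-2,21.5,-8.7,10],[0,0,0,-2.6,27.5,-13.5,10],[0,0,0,-3.1,33,-19,10],[0,0,0,-3.5,37.5,-25.4,10],[0,0,0,-3.8,41,-32.3,10],[0,0,0,-4.1,44,-39.7,10],[0,0,0,-4.3,45.5,-47.3,10],[0,0,0,-4.3,46,-55.5,10],[0,0,0,-4.3,46,-55.5,10]]]'
```

```text
t: 35.5
tcp_pos: [0.4964, 0.0713, 0.2413]
tool_rot: [3.142, -0.002, 1.666]
contact_force: [-5.5, 6.7, 5.9]
gripper_width: 0.248
finger_force: 52.3
```

```bash
python3 -m handwheel '[[[0,0,0,0,0,0,40],[0,0,0,0,0,0,55],[0,0,0,0,0,0,55],[0,0,0,0,0,60,55],[0,0,0,0,0,120,55],[0,0,0,-20,60,180,55],[0,0,0,-60,120,180,55],[0,0,0,-90,180,180,55],[0,0,0,-100,240,180,55],[0,0,0,-100,240,180,55],[0,0,0,-100,240,180,55]]]'
python3 -c "
from h import *
a=cam('top')['image'][200:320,270:410];b=cam('scene')['image'][180:330,260:440]
cv2.imwrite('pics/k7.png',np.hstack([cv2.resize(a,(369,317),interpolation=2),cv2.resize(b,(380,317),interpolation=2)]))
c=cam('top');print(proj(c,[.495,.071,.082]))"
```

```text
t: 36.88
tcp_pos: [0.3956, 0.3117, 0.4203]
tool_rot: [-3.141, -0.0, 1.669]
contact_force: [0.2, 0.2, -0.0]
gripper_width: 0.643
finger_force: 0.0
[294.38987497 274.32568318]
```

View pics/k7.png

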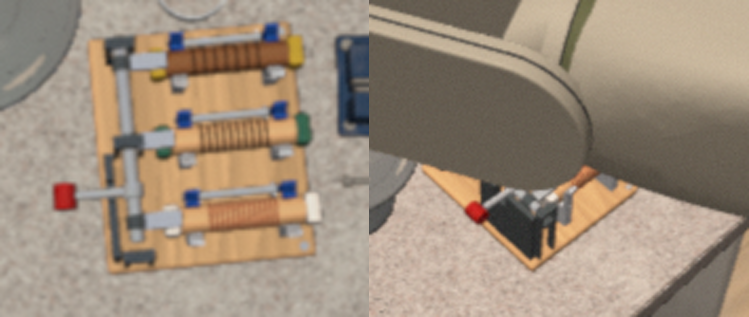

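All rods are in their clips with the tongues over the ends, and the knob is down at (64,196) in the crop, which is image (294,274), its starting position. Handing in.

```bash
python3 -c "
from station import hand_in
print(hand_in())"
```

```text
the job is handed in; nothing more can be done
None
```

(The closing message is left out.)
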